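# Line up the swivelling V-block and hold the lens barrel pressed in it at beam height

### The job

On the lens bench, first turn the V-block (its black grip is there for that) until its groove points straight at the light source, then lift the lens barrel from its white rest and lay it in the middle of the groove. Finish holding it there: keep pushing the barrel down with the gripper so that it bears on both sides of the V and sinks against the spring until it is level with the light source's lens, and end the program still pressing on it. Don't drop the barrel and leave the other things on the worktop where they are.

Things in the scene. Friction and masses are not known exactly. Their poses are not given: they have to be found in the camera images.
- bench: fixed lens bench: dark round foot (radius 66, height 10), arm 50 wide to x = 180 with a grey light source. Origin: centre of the foot's underside, on the worktop, on the swivel's vertical axis. +x: level, from the swivel to the light source, the beam line. Light source: cylinder (radius 22) along x, axis 85 above the worktop, x = 102 to 178 (lengths in mm)
- beam (a point): centre of the light source's front lens, 105 from the swivel axis along the bench's +x, 85 above the worktop (beam height) (lengths in mm)
- swivel (a joint): swivel of the V-block about the vertical axis through bench (rad, counter-clockwise from above positive, range -1.2 to 1.2). 0: the groove points straight at the light source. Stays where it is left (0.08 N m of friction)
- grip (a point): on the swivel axis, 46 above the worktop, 10 below the top of the black grip: an upright bar 14 thick across the groove, 56 long along it, top 56 above the worktop, on a turning dial (radius 50, top at 18). Pinch it from above, between the V supports, and turn it on the spot. x along the groove, y across, z up (lengths in mm)
- carriage (a joint): how far the sprung V-block is pushed down (m, 0 = up, 0.014 = bottom stop). With the barrel lying in it, it moves at a further push of about 3 N, then 0.9 N per mm; it rises again when let go
- v_seat (a point): where the barrel's centre lies when seated in the middle of the groove; moves with the V-block: 92 above the worktop when up, 85 at carriage 0.007. x along the groove, z up. Two blue V supports, brass faces (90 degree V), each 16 long, centred 38 either side, 56 wide, tops 2 below the barrel's axis; the gap of 60 between them is free for fingers (lengths in mm)
- line_left: brass faces of the V on the groove's +y side: one contact line. Origin on the swivel axis, at worktop height when up
- line_right: brass faces of the V on the groove's -y side: the other contact line. Origin as for line_left
- barrel: lens barrel: bright rigid metal tube with a black middle band and glass ends, diameter 32, length 110, about 0.2 kg; origin at its centre (lengths in mm)
- barrel_center (a point): centre of the lens barrel; x along its axis, which lies level (it may roll, so y and z mean nothing). Starts in the lens rest, 36 above the worktop. Either end may face the light source (lengths in mm)
- lens_rest: fixed white lens rest, 126 x 60; the barrel lies along its x on two supports (centred 42 either side, 14 thick, tops at 20, lips to 25); the 70 between them is free down to the 6 thick foot plate. Origin: centre of its underside (lengths in mm)
- slide_box: bystander: closed dark green slide box, 98x150x37 mm, origin at the centre of its underside; leave it where it stands
- timer: bystander: small white timer, 62x66x18 mm, origin at the centre of its underside; leave it where it stands
- cup_a: bystander: specimen cup with red lid, 62x62x69 mm, origin at the centre of its underside; leave it where it stands
- petri_a: bystander: flat round petri dish, 90x90x14 mm, origin at the centre of its underside; leave it where it stands
- forceps: bystander: steel forceps, 21x131x8 mm, origin at the centre of its underside; leave it where it stands
- foil_pouch_b: bystander: silver foil pouch, 85x135x13 mm, origin at the centre of its underside; leave it where it stands
- vial_rack: bystander: white rack of small vials, 76x98x54 mm, origin at the centre of its underside; leave it where it stands
Things that resemble listed ones, but are neither listed nor needed, are in the scene too. Several things have the shape of the barrel; the one meant has the colours described above.

How it is judged:
By the outcome, as a careful person would: the job done as asked, in the order asked, and still so for the second after the job is handed in, while the arm keeps its last pose, push and grip.
It also fails if it takes over 61 s, if anything falls off the work surface, if the arm or the gripper's body presses on something with over 40 N, if the wrist force passes 120 N, or if a joint passes its speed limit or range.

### The arm

A 7-joint arm with a two-finger parallel gripper is mounted at the origin on a cart in front of the work surface, level with it; the furniture and walls round the work are solid. World frame = base frame: x ahead of the robot, y to its left, z up, the work surface at z = 0. Lengths are in mm, angles in rad, forces in N, time in s.
With the tool pointing down it reaches from about 425 to 875 mm from the base axis. Payload 4.7 kg.
Tool frame: the origin (TCP) lies on the centre line of the jaws, within the pads' length; the fingertips stand 25 mm ahead of it and the grasp point (between the pads) lies 6 mm ahead of it; x points along the fingers, y is the direction in which the jaws open and shut, and the axes are right-handed (so a half turn about x gives the same grasp; the last joint's range is limited). The gripper opens to 85 mm and grips with 20 to 120 N. Pads are 22 mm wide; open, the fingers measure 114 mm over their backs; the gripper's body (76 mm by 85 mm) begins 54 mm behind the grasp point. The pads swing forward as they close: fully open they stand 13 mm farther back than shut.
Start: joints at [1.212, 0.321, -0.07, 1.45, 0.023, 1.371, -0.057], TCP at [236.728, -605.378, 256.349] pointing down, gripper open.
Joint ranges: [-2.86, 2.86], [-0.3, 2.09], [-1.38, 1.24], [0.06, 2.45], [-1.56, 4.7], [0.09, 2.05], [-2.69, 2.69]. Speed limits (rad/s): [2.57, 2.57, 3.14, 3.14, 3.14, 3.14, 3.14].

### API

Orientations are given as a unit quaternion [x, y, z, w].
In Python, from rig import robot gives the robot as it stands.
- The arm moves only by the tool arm_command, never from a script. Its argument "rows" is a list of rows, each an object of numbers: "hand": the closure, from 0 (fully open) to 1 (shut); "x", "y", "z": the shift along the tool's x, y, z in m; "twist": the turn about the tool's x in degrees. A call has 1 to 10 rows; each row shifts and turns the commanded pose from where the row before left it, along the tool's axes as they then stand; what a row does not reach is not made up. A row lasts 1/12 s, in which the tool goes at most 41.7 mm and 7.16 degrees, less where a joint would pass 70% of its speed; a pose out of reach is approached as far as the arm can. A call is refused whole if a number of a shift passes 0.0417 or a number of a turn 7.16, either way. A call with a gripper value outside its range is refused whole. The fingers move at their own pace and stop on an object; "squeeze" is the grip in N (left out, the last holds). Time passes only in rows, so rows that do not move let the fingers close. It gives the time, the measured TCP pose, the force and the opening at its end, in the units of the state.
- robot.observe(): the state, without advancing time (a new reading comes with each control period).
- robot.snapshot(name): name is "scene" or "top"; returns the picture (420x560x3 uint8, red, green, blue); there is no depth.
- robot.camera_params(name): a dict with "mtx" (3x3 intrinsics, pixels), "eye" and "rotation" of the camera in the world. Camera axes: x right, y down, z forward; pixel columns grow to the right and rows downward; lengths in mm; the calibration is good to about 2 mm. A picture is of the moment at which its call begins. camera_params takes no time and is no camera call.
- robot.hand_in(): hands the job in, once; it reports no verdict.
The state is a dict: "t": time; "q": joint angles; "dq": joint speeds; "joint_torque": joint torques, N m; "position": TCP position; "orientation": TCP orientation; "contact_force": force on the tool from outside, world axes, zero at the start; "moment": the same for the moment, N m; "finger_gap": finger opening in mm.
Only numpy, scipy, OpenCV 4.12 (cv2) and the standard library are available. Lean on these libraries where they do the work, as an engineer would, in place of code of your own. Each camera call takes 0.05 s, during which the arm holds its last target.

## Working session

There is one attempt and no reset: what is moved stays moved. The work goes in short steps, Python scripts to look and compute and a tool call to move; the robot and the scene stay as the last step left them, time stands still between calls to the robot, and variables do not carry over. Pictures are saved under pics/ and viewed, and the job is handed in when it is done.

Besides the shell and the picture viewer there is one more tool, called after "Call:" as a command line: name --argument value ..., lists and objects as JSON in quotes. arm_command: Moves the arm, as the interface text tells. Its arguments: {"type":"object","properties":{"rows":{"type":"array","items":{"type":"object","properties":{"hand":{"type":"number"},"x":{"type":"number"},"y":{"type":"number"},"z":{"type":"number"},"twist":{"type":"number"}}}},"squeeze":{"type":"number"}},"required":["rows"]}

```bash
mkdir -p pics; python3 - <<'E'
from rig import robot
import cv2,json
for n in("scene","top"):
    cv2.imwrite(f"pics/{n}0.png",cv2.resize(robot.snapshot(n)[:,:,::-1],(800,600),interpolation=cv2.INTER_CUBIC))
    p=robot.camera_params(n);print(n,p)
print(robot.observe())
E
```

```text
scene {'mtx': array([[429.91129256,   0.        , 282.89380501],
       [  0.        , 429.91129256, 201.91147849],
       [  0.        ,   0.        ,   1.        ]]), 'eye': array([ 748.56316321, -877.95783375,  896.58350499]), 'rotation': array([ 0.90955253,  0.07832378, -0.04533324, -0.40561618])}
top {'mtx': array([[537.68302732,   0.        , 279.92525701],
       [  0.        , 537.68302732, 193.16469979],
       [  0.        ,   0.        ,   1.        ]]), 'eye': array([ 152.07585599,   25.22888955, 1880.36106329]), 'rotation': array([ 0.72569766, -0.67986698,  0.07248596, -0.0767436 ])}
{'t': 0.1, 'q': array([ 1.21211833,  0.32174852, -0.0700586 ,  1.45153536,  0.02264344,
        1.37081689, -0.05688652]), 'dq': array([-0.00025366, -0.00010845,  0.00097808, -0.00180026, -0.00065696,
       -0.00048591, -0.00056363]), 'joint_torque': array([ 3.86160145e-04, -4.94878006e+01, -3.83567596e-01, -3.15209234e+01,
        1.30887469e-02,  7.46882055e-03, -2.55075470e-06]), 'position': array([ 236.50354722, -604.97992315,  255.34174391]), 'orientation': array([-0.69469513, -0.13163061,  0.6950202 , -0.13045679]), 'contact_force': array([ 0.30347999,  0.15491202, -0.08136061]), 'moment': array([-0.00016315, -0.0041094 , -0.00746396]), 'finger_gap': 85.3719117430011}
```

View pics/scene0.png

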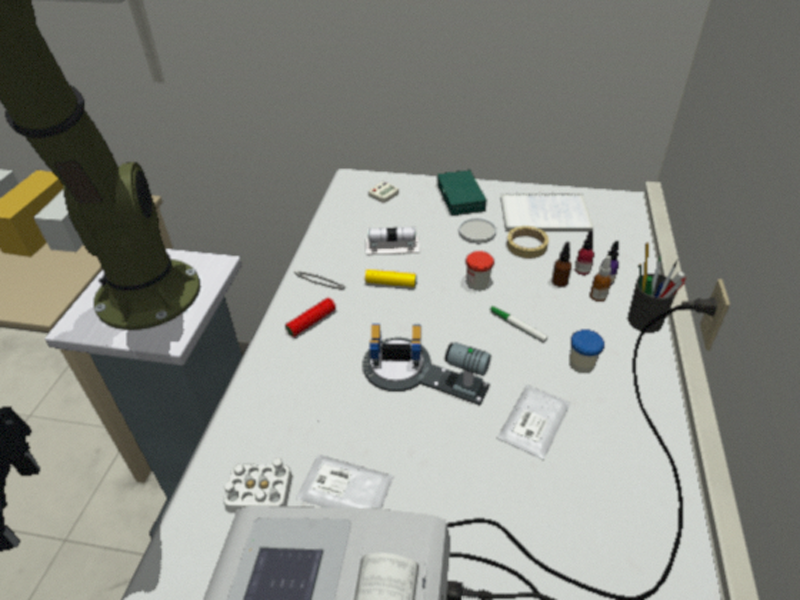

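View pics/top0.png

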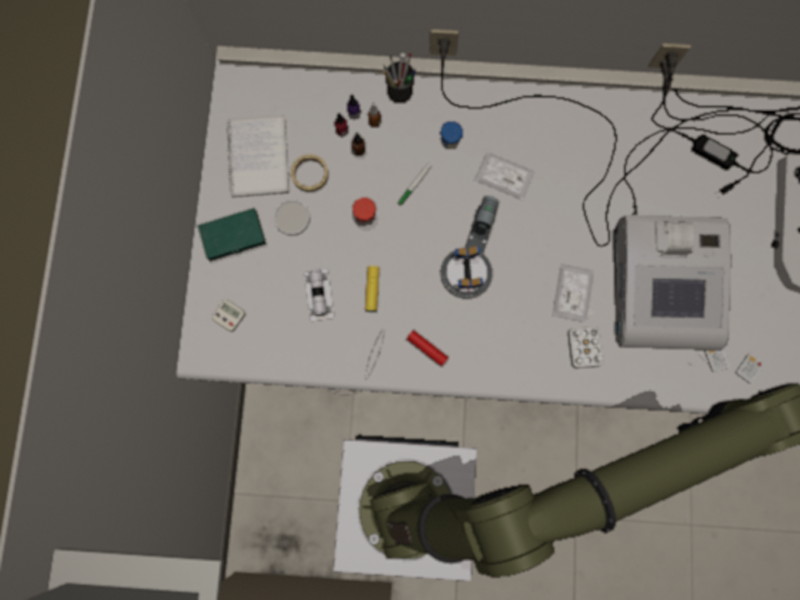

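```bash
cat > h.py <<'E'
import numpy as np,cv2
from rig import robot
from scipy.spatial.transform import Rotation as R
def cam(n):
    p=robot.camera_params(n);return p['mtx'],np.array(p['eye']),R.from_quat(p['rotation']).as_matrix()
def proj(n,P):
    K,e,M=cam(n);c=(np.atleast_2d(P)-e)@M;u=c@K.T;return u[:,:2]/u[:,2:]
def ray(n,uv,z):
    K,e,M=cam(n);d=M@np.linalg.solve(K,[uv[0],uv[1],1]);return e+d*(z-e[2])/d[2]
def crop(n,img,x0,y0,w,h,s,name):
    c=img[y0:y0+h,x0:x0+w,::-1];cv2.imwrite(f"pics/{name}.png",cv2.resize(c,None,fx=s,fy=s,interpolation=cv2.INTER_CUBIC))
def fk():
    o=robot.observe();return o['position'],R.from_quat(o['orientation']).as_matrix(),o
E
python3 - <<'E'
from h import *
s=robot.snapshot("scene");t=robot.snapshot("top")
a=s[215:290,245:350];b=t[130:215,300:360]
print(proj("top",[0,0,0]),proj("scene",[0,0,0]))
crop("t",t,295,130,60,85,7,"t_bench");crop("s",s,245,215,105,75,7,"s_bench")
crop("t",t,205,180,40,50,10,"t_rest");crop("s",s,250,150,50,34,14,"s_rest")
E
```

```text
[[283.99595429 355.32598498]] [[103.77160105 205.2577478 ]]
```

View pics/t_bench.png

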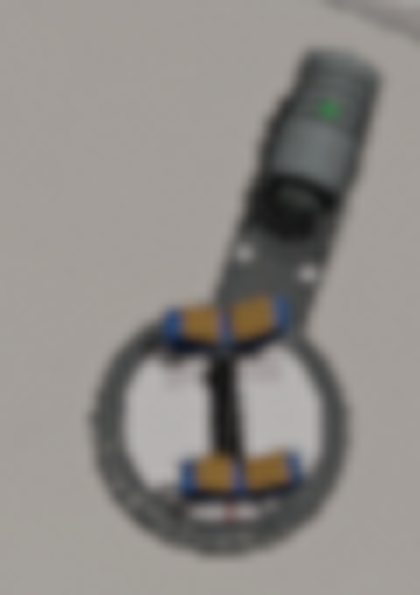

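View pics/s_bench.png

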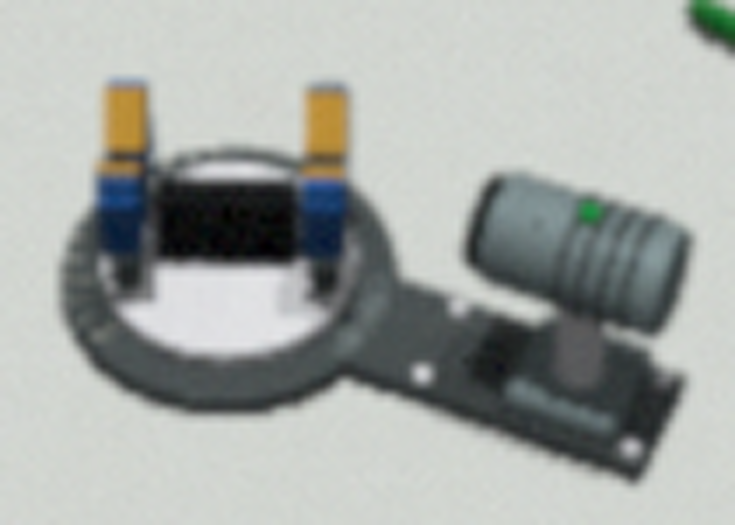

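View pics/t_rest.png

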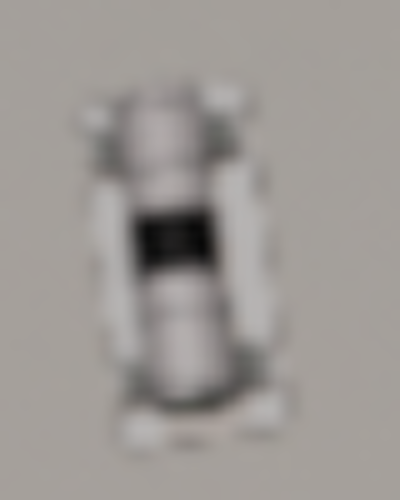

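View pics/s_rest.png

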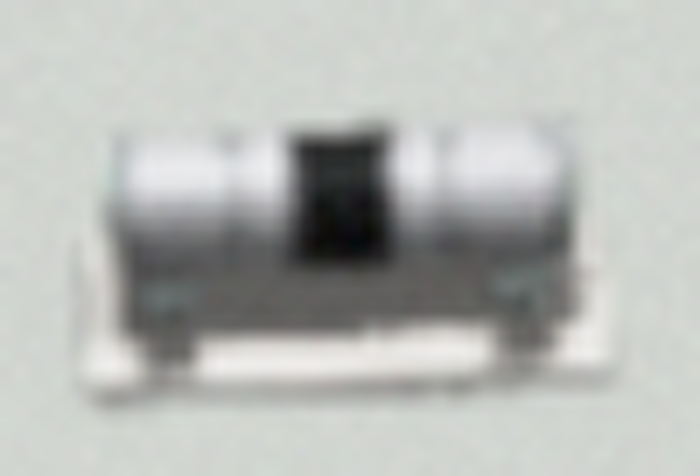

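```bash
python3 - <<'E'
from h import *
def T(x,y,s=7,ox=295,oy=130): return ((x+.5)/s-.5+ox,(y+.5)/s-.5+oy)
def S(x,y): return T(x,y,7,245,215)
f=lambda n,uv,z:np.round(ray(n,uv,z)[:2],1)
print("foot centre top",f("top",T(220,427),8))
# scene foot: left 60, right 400, bottom 412
print("bolts top",f("top",T(245,253),11),f("top",T(308,272),11))
for p in [(458,307),(421,374),(663,380),(630,447)]: print("bolt scene",f("scene",S(*p),11))
print("arm corners scene",f("scene",S(686,376),10),f("scene",S(638,481),10))
print("light top axis", f("top",T(340,62),100),f("top",T(302,185),100))
print("valleys top",f("top",T(228,327),70),f("top",T(238,478),70))
print("tops scene",f("scene",S(126,85),90),f("scene",S(328,90),90))
print("tops near",f("scene",S(121,183),90),f("scene",S(325,183),90))
print("grip top", f("top",T(220,360),56),f("top",T(232,455),56))
print("grip scene corners",[f("scene",S(*p),56) for p in [(160,180),(300,180),(157,205),(297,205)]])
def T2(x,y): return T(x,y,10,205,180)
def S2(x,y): return T(x,y,14,250,150)
print("barrel top",f("top",T2(174,240),52),f("top",T2(158,95),46),f("top",T2(188,395),46))
print("band corners top", [f("top",T2(*p),48) for p in [(135,210),(208,206),(142,275),(214,268)]])
print("rest corners top z6",[f("top",T2(*p),6) for p in [(82,105),(240,85),(128,450),(282,425)]])
print("rest scene z6",[f("scene",S2(*p),6) for p in [(85,395),(610,370)]])
print("barrel scene", f("scene",S2(343,130),52),f("scene",S2(118,150),52),f("scene",S2(565,140),52))
E
```

```text
foot centre top [ 573.5 -113.5]
bolts top [ 665.1 -121.8] [ 657.2 -154.5]
bolt scene [ 667.5 -120.1]
bolt scene [ 658.2 -155.1]
bolt scene [ 748.  -143.1]
bolt scene [ 738.7 -176.4]
arm corners scene [ 756.3 -138.9] [ 742.9 -190.6]
light top axis [ 741.4 -157.2] [ 677.  -141.2]
valleys top [ 610.5 -110.5] [ 534.5 -119. ]
tops scene [536.5 -99.4] [612.3 -89.8]
tops near [ 545.5 -149.1] [ 619.1 -137. ]
grip top [ 596.9 -108.4] [ 548.9 -116.6]
grip scene corners [array([ 551.3, -114.4]), array([ 604. , -105.8]), array([ 552.8, -127.2]), array([ 605. , -118.6])]
barrel top [494.1 247.2] [546.3 258. ] [441.3 238.3]
band corners top [array([504.6, 262.1]), array([507.7, 236.9]), array([481.9, 257.6]), array([485.9, 233. ])]
rest corners top z6 [array([549.5, 289.8]), array([560.5, 234.2]), array([426.7, 262.3]), array([439.1, 209. ])]
rest scene z6 [array([442.5, 202. ]), array([563.9, 230.8])]
barrel scene [496.1 253.9] [445.1 237.9] [548.8 258.1]
```

```bash
cat > ov.py <<'E'
from h import *
import sys
def tf(x,y,yaw,P):
    P=np.atleast_2d(np.array(P,float));c,s=np.cos(yaw),np.sin(yaw)
    return np.c_[x+c*P[:,0]-s*P[:,1],y+s*P[:,0]+c*P[:,1],P[:,2]]
def circ(r,z): a=np.linspace(0,2*np.pi,60);return np.c_[r*np.cos(a),r*np.sin(a),0*a+z]
def cylx(r,x0,x1,z):
    a=np.linspace(0,2*np.pi,40);L=[]
    for x in(x0,x1): L.append(np.c_[0*a+x,r*np.cos(a),z+r*np.sin(a)])
    for k in range(0,40,5): L.append(np.array([[x0,r*np.cos(a[k]),z+r*np.sin(a[k])],[x1,r*np.cos(a[k]),z+r*np.sin(a[k])]]))
    return L
def rect(x0,x1,y0,y1,z): return np.array([[x0,y0,z],[x1,y0,z],[x1,y1,z],[x0,y1,z],[x0,y0,z]])
def bench(bx,by,byaw,sw,dz=0):
    L=[]
    for p in [circ(66,0),circ(66,10),rect(60,180,-25,25,10)]+cylx(22,102,178,85): L.append((tf(bx,by,byaw,p),(0,0,255)))
    for p in [circ(50,18),rect(-28,28,-7,7,56),rect(-28,28,-7,7,18)]: L.append((tf(bx,by,byaw+sw,p),(0,255,0)))
    for c in(-38,38):
        for x in (c-8,c+8):
            v=np.array([[x,-28,90-dz],[x,-20.6,90-dz],[x,0,69.4-dz],[x,20.6,90-dz],[x,28,90-dz]])
            L.append((tf(bx,by,byaw+sw,v),(255,0,255)))
    return L
def barrel(x,y,yaw,z=36): return [(tf(x,y,yaw,p),(0,0,255)) for p in cylx(16,-55,55,z)]+[(tf(x,y,yaw,rect(-63,63,-30,30,h)),(0,255,0)) for h in((0,6) if z<40 else())]
def draw(n,img,L,x0,y0,w,h,s,name):
    c=cv2.resize(np.ascontiguousarray(img[y0:y0+h,x0:x0+w,::-1]),None,fx=s,fy=s,interpolation=cv2.INTER_CUBIC)
    for P,col in L:
        u=((proj(n,P)-[x0,y0]+.5)*s-.5)
        cv2.polylines(c,[np.round(u*16).astype(np.int32)],False,col,1,cv2.LINE_AA,4)
    cv2.imwrite(f"pics/{name}.png",c)
E
python3 - <<'E'
from ov import *
r=np.radians
L=bench(574,-114.5,r(-15.4),r(23.8));B=barrel(495,248.5,r(11.3))
s=robot.snapshot("scene");t=robot.snapshot("top")
draw("top",t,L,295,130,60,85,7,"o_tb");draw("scene",s,L,245,215,105,75,7,"o_sb")
draw("top",t,B,205,180,40,50,10,"o_tr");draw("scene",s,B,250,150,50,34,14,"o_sr")
E
```

```text
(no output)
```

View pics/o_tb.png

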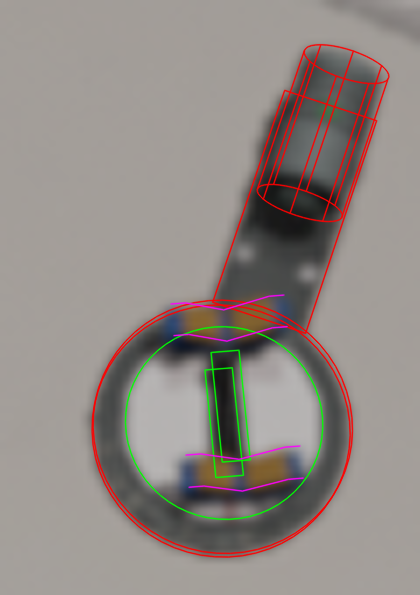

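View pics/o_sb.png

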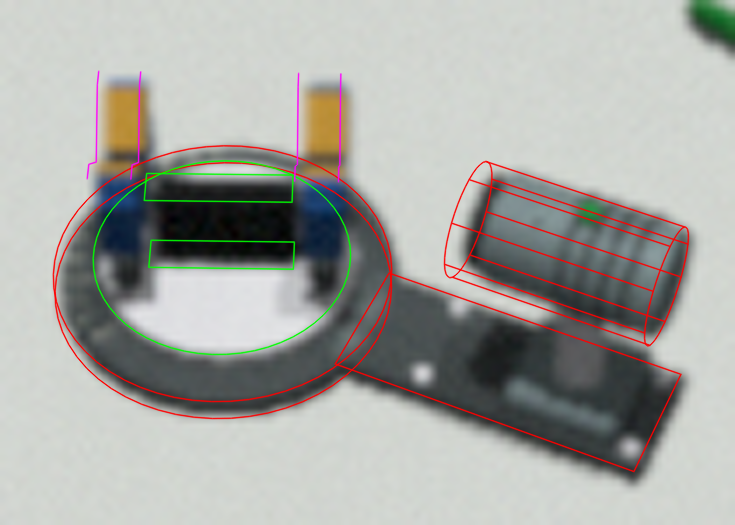

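View pics/o_tr.png

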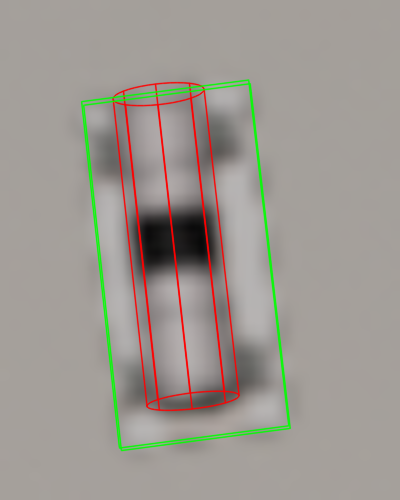

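View pics/o_sr.png

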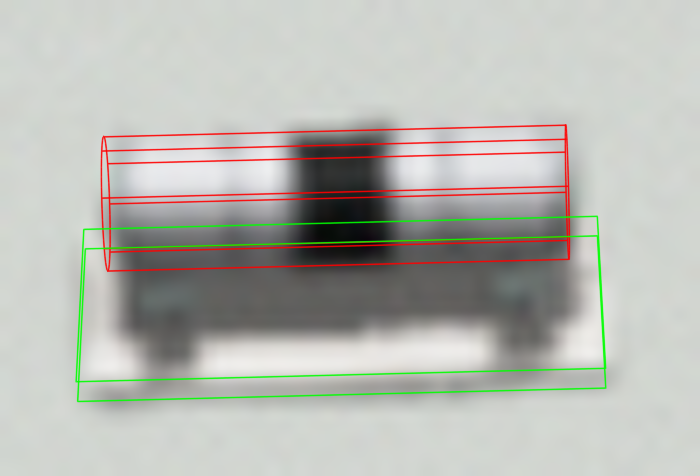

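```bash
cat >> h.py <<'E'
def go(x,y,z,yaw=None):
    """shift (m) in tool axes now; yaw of tool-y in deg world"""
    p,M,o=fk(); d=np.array([x,y,z])-p
    print("pos",np.round(p,1),"toolx",np.round(M[:,0],3),"yawY",round(np.degrees(np.arctan2(M[1,1],M[0,1])),2),"gap",round(o['finger_gap'],1),"F",np.round(o['contact_force'],1),"t",round(o['t'],2))
    print("tool shift m",np.round(M.T@d/1000,4))
    if yaw is not None:
        y0=np.degrees(np.arctan2(M[1,1],M[0,1])); dw=(yaw-y0+90)%180-90
        print("twist (about tool x, tool down) =",round(-dw,2), "rotated twist other way",round(-(dw-180*np.sign(dw)),2))
E
python3 - <<'E'
from h import *
go(575.2,-115.3,180,98.4)
for uv in [(615,215),(730,215),(730,348),(618,345)]: print(ray("top",(uv[0]*.7,uv[1]*.7),150).round())
E
```

```text
pos [ 236.7 -605.2  256. ] toolx [-0.     0.001 -1.   ] yawY -68.64 gap 85.4 F [-0.7 -0.3 -0.2] t 0.3
tool shift m [ 0.0762 -0.3329 -0.4937]
twist (about tool x, tool down) = 12.96 rotated twist other way -167.04
[ 702. -446.  150.]
[ 719. -715.  150.]
[ 405. -707.  150.]
[ 396. -455.  150.]
```

Call:
arm_command --rows '[{"x": -0.004,"y": -0.02,"z": -0.02},{"x": -0.004,"y": -0.02,"z": -0.02},{"x": -0.004,"y": -0.02,"z": -0.02},{"x": -0.004,"y": -0.02,"z": -0.02},{"x": -0.004,"y": -0.02,"z": -0.02},{"x": -0.004,"y": -0.02,"z": -0.02},{"x": -0.004,"y": -0.02,"z": -0.02},{"x": -0.004,"y": -0.02,"z": -0.02},{"x": -0.004,"y": -0.02,"z": -0.02},{"x": -0.004,"y": -0.02,"z": -0.02}]'

```text
invalid input
```

Call:
arm_command --rows '[{"y": -0.013,"z": -0.03},{"y": -0.013,"z": -0.03},{"y": -0.013,"z": -0.03},{"y": -0.013,"z": -0.03},{"y": -0.013,"z": -0.03},{"y": -0.013,"z": -0.03},{"y": -0.013,"z": -0.03},{"y": -0.013,"z": -0.03},{"twist": 6.5},{"twist": 6.5}]'

```text
invalid input
```

```bash
python3 - <<'E'
from h import *
go(575.2,-115.3,140,98.4)
E
```

```text
pos [ 236.7 -605.2  256. ] toolx [-0.     0.001 -1.   ] yawY -68.64 gap 85.4 F [-0.7 -0.3 -0.2] t 0.3
tool shift m [ 0.1162 -0.3329 -0.4937]
twist (about tool x, tool down) = 12.96 rotated twist other way -167.04
```

Call:
arm_command --rows '[{"hand": 0,"x": -0.004,"y": -0.02,"z": -0.02,"twist": 0}]'

```text
t: 0.38
position: [243.5, -582.8, 258.5]
orientation: [-0.694, -0.128, 0.697, -0.129]
contact_force: [-0.7, -0.2, -0.6]
finger_gap: 85.6
```

Call:
arm_command --rows '[{"hand": 0,"x": -0.004,"y": -0.02,"z": -0.02,"twist": 0},{"hand": 0,"x": -0.004,"y": -0.02,"z": -0.02,"twist": 0},{"hand": 0,"x": -0.004,"y": -0.02,"z": -0.02,"twist": 0},{"hand": 0,"x": -0.004,"y": -0.02,"z": -0.02,"twist": 0},{"hand": 0,"x": -0.004,"y": -0.02,"z": -0.02,"twist": 0},{"hand": 0,"x": -0.004,"y": -0.02,"z": -0.02,"twist": 0},{"hand": 0,"x": -0.004,"y": -0.02,"z": -0.02,"twist": 0},{"hand": 0,"x": -0.004,"y": -0.02,"z": -0.02,"twist": 0},{"hand": 0,"x": -0.004,"y": -0.02,"z": -0.02,"twist": 0}]'

```text
t: 1.13
position: [350.5, -344.9, 296.6]
orientation: [-0.695, -0.131, 0.695, -0.131]
contact_force: [1.1, -0.3, 0.3]
finger_gap: 85.5
```

Call:
arm_command --rows '[{"hand": 0,"x": 0,"y": -0.013,"z": -0.03,"twist": 0},{"hand": 0,"x": 0,"y": -0.013,"z": -0.03,"twist": 0},{"hand": 0,"x": 0,"y": -0.013,"z": -0.03,"twist": 0},{"hand": 0,"x": 0,"y": -0.013,"z": -0.03,"twist": 0},{"hand": 0,"x": 0,"y": -0.013,"z": -0.03,"twist": 0},{"hand": 0,"x": 0,"y": -0.013,"z": -0.03,"twist": 0},{"hand": 0,"x": 0,"y": -0.013,"z": -0.03,"twist": 0},{"hand": 0,"x": 0,"y": -0.013,"z": -0.03,"twist": 0},{"hand": 0,"x": 0,"y": 0,"z": 0,"twist": 6.5},{"hand": 0,"x": 0,"y": 0,"z": 0,"twist": 6.5}]'

```text
t: 1.97
position: [537.1, -159.2, 296.1]
orientation: [0.705, 0.052, -0.705, 0.051]
contact_force: [-0.7, -0.2, -0.9]
finger_gap: 85.5
```

```bash
python3 - <<'E'
from h import *
go(575.2,-115.3,140,98.4)
E
```

```text
pos [ 537.1 -159.2  296.1] toolx [ 0.     0.001 -1.   ] yawY -81.65 gap 85.5 F [-0.7 -0.2 -0.9] t 1.97
tool shift m [ 0.1561 -0.0377 -0.044 ]
twist (about tool x, tool down) = -0.05 rotated twist other way 179.95
```

Call:
arm_command --rows '[{"hand": 0,"x": 0.02,"y": -0.019,"z": -0.022,"twist": 0},{"hand": 0,"x": 0.03,"y": -0.0187,"z": -0.022,"twist": 0},{"hand": 0,"x": 0.035,"y": 0,"z": 0,"twist": 0},{"hand": 0,"x": 0.035,"y": 0,"z": 0,"twist": 0},{"hand": 0,"x": 0.03,"y": 0,"z": 0,"twist": 0},{"hand": 0,"x": 0.016,"y": 0,"z": 0,"twist": 0},{"hand": 0,"x": 0,"y": 0,"z": 0,"twist": 0}]'

```text
t: 2.55
position: [570.7, -117.9, 125.7]
orientation: [-0.702, -0.053, 0.708, -0.051]
contact_force: [-0.7, -0.4, 1.0]
finger_gap: 85.4
```

```bash
python3 - <<'E'
from ov import *
go(575.2,-115.3,54,98.4)
r=np.radians
L=bench(575.2,-115.3,r(-15.4),r(23.8))
s=robot.snapshot("scene")
draw("scene",s,[],240,180,110,80,7,"a_s")
E
```

```text
pos [ 570.7 -117.9  125.7] toolx [-0.008  0.002 -1.   ] yawY -81.63 gap 85.4 F [-0.7 -0.4  1. ] t 2.55
tool shift m [ 0.0717 -0.0016 -0.0054]
twist (about tool x, tool down) = -0.03 rotated twist other way 179.97
```

View pics/a_s.png

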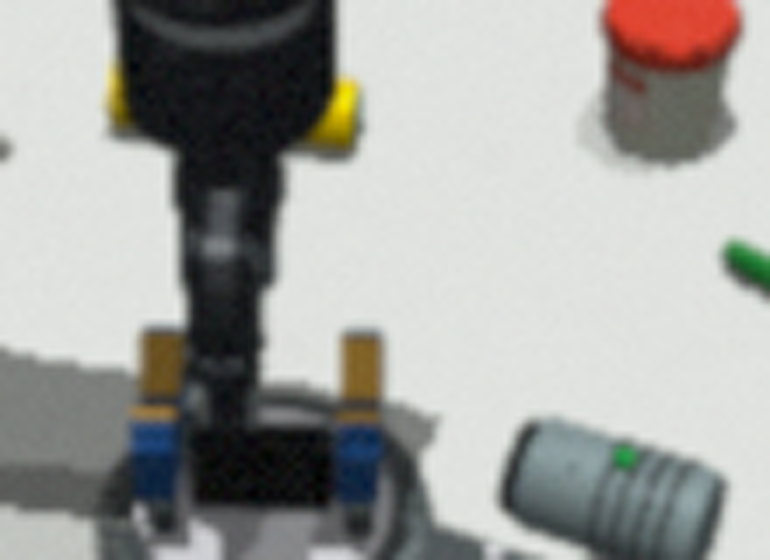

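```bash
python3 - <<'E'
from ov import *
go(575.2,-115.3,54,98.4)
p,M,o=fk()
for P in ([25,42,0],[25,57,0],[12,57,-11],[12,57,11],[12,57,0],[25,57,-11],[25,57,11]):
    w=p+M@np.array(P); print(P,w.round(),((proj("scene",w)[0]-[240,180]+.5)*7-.5).round())
s=robot.snapshot("scene")
draw("scene",s,bench(575.2,-115.3,np.radians(-15.4),np.radians(23.8)),240,180,110,80,7,"a_s2")
E
```

```text
pos [ 572.4 -118.1  128.4] toolx [-0.004  0.001 -1.   ] yawY -81.63 gap 84.9 F [-0.3  0.5 -0. ] t 2.6
tool shift m [ 0.0744 -0.0022 -0.0035]
twist (about tool x, tool down) = -0.03 rotated twist other way 179.97
[25, 42, 0] [ 578. -160.  103.] [237. 435.]
[25, 57, 0] [ 581. -174.  103.] [235. 466.]
[12, 57, -11] [ 592. -173.  116.] [265. 442.]
[12, 57, 11] [ 570. -176.  116.] [203. 441.]
[12, 57, 0] [ 581. -174.  116.] [234. 441.]
[25, 57, -11] [ 591. -173.  103.] [266. 466.]
[25, 57, 11] [ 570. -176.  103.] [204. 466.]
```

View pics/a_s2.png

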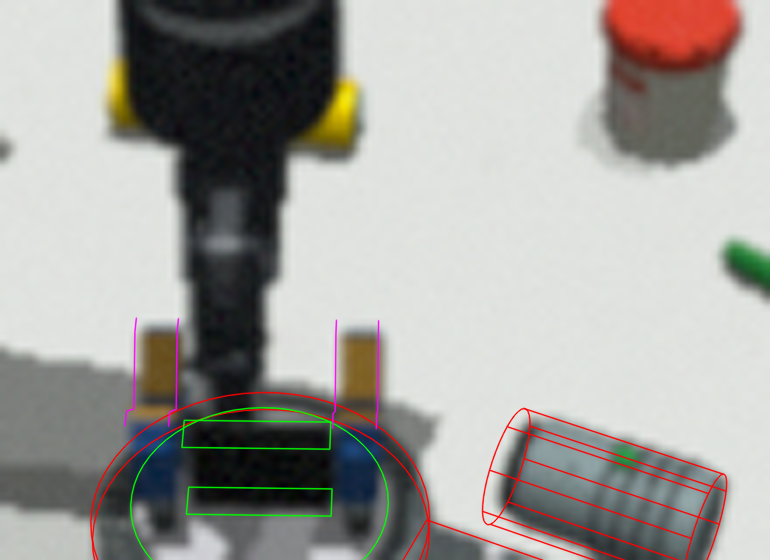

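Call:
arm_command --rows '[{"hand": 0,"x": 0,"y": 0,"z": -0.001,"twist": 0},{"hand": 0,"x": 0.02,"y": 0,"z": 0,"twist": 0},{"hand": 0,"x": 0.02,"y": 0,"z": 0,"twist": 0},{"hand": 0,"x": 0.02,"y": 0,"z": 0,"twist": 0},{"hand": 0,"x": 0.012,"y": 0,"z": 0,"twist": 0},{"hand": 0,"x": 0,"y": 0,"z": 0,"twist": 0},{"hand": 0,"x": 0,"y": 0,"z": 0,"twist": 0}]'

```text
t: 3.23
position: [575.4, -118.3, 59.2]
orientation: [0.706, 0.051, -0.705, 0.052]
contact_force: [0.2, 0.7, -0.3]
finger_gap: 85.5
```

```bash
python3 - <<'E'
from ov import *
go(576.2,-116.3,54,98.4)
s=robot.snapshot("scene")
draw("scene",s,[],240,180,110,80,7,"a_s3")
t=robot.snapshot("top")
draw("top",t,[],295,120,60,85,7,"a_t3")
go(576.2,-116.3,54,98.4)
E
```

```text
pos [ 575.4 -118.3   59.2] toolx [ 0.001 -0.    -1.   ] yawY -81.64 gap 85.5 F [ 0.2  0.7 -0.3] t 3.23
tool shift m [ 0.0052 -0.0018 -0.0011]
twist (about tool x, tool down) = -0.04 rotated twist other way 179.96
pos [ 576.2 -118.3   60.1] toolx [ 0.003 -0.001 -1.   ] yawY -81.64 gap 84.8 F [-0.   0.  -0.1] t 3.33
tool shift m [ 0.0061 -0.002  -0.0003]
twist (about tool x, tool down) = -0.04 rotated twist other way 179.96
```

View pics/a_s3.png

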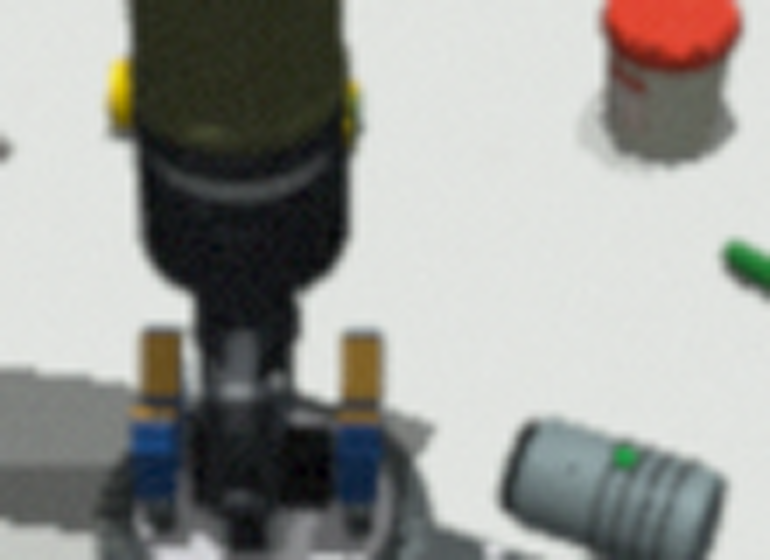

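Call:
arm_command --rows '[{"hand": 0,"x": 0.006,"y": -0.001,"z": -0.0015,"twist": 0},{"hand": 0.4,"x": 0,"y": 0,"z": 0,"twist": 0},{"hand": 0.6,"x": 0,"y": 0,"z": 0,"twist": 0},{"hand": 0.7,"x": 0,"y": 0,"z": 0,"twist": 0},{"hand": 0.75,"x": 0,"y": 0,"z": 0,"twist": 0},{"hand": 0.8,"x": 0,"y": 0,"z": 0,"twist": 0}]' --squeeze 20

```text
t: 3.83
position: [576.2, -117.0, 52.5]
orientation: [0.705, 0.051, -0.705, 0.052]
contact_force: [-0.4, -0.1, -0.7]
finger_gap: 25.4
```

```bash
python3 - <<'E'
from ov import *
go(577.5,-116.3,54,98.4)
E
```

```text
pos [ 576.2 -117.    52.5] toolx [ 0. -0. -1.] yawY -81.64 gap 25.4 F [-0.4 -0.1 -0.7] t 3.83
tool shift m [-0.0015 -0.0005 -0.0013]
twist (about tool x, tool down) = -0.04 rotated twist other way 179.96
```

Call:
arm_command --rows '[{"hand": 0.85,"x": 0,"y": 0,"z": 0,"twist": 0},{"hand": 0.9,"x": 0,"y": 0,"z": 0,"twist": 0},{"hand": 0.95,"x": 0,"y": 0,"z": 0,"twist": 0},{"hand": 1,"x": 0,"y": 0,"z": 0,"twist": 0},{"hand": 1,"x": 0,"y": 0,"z": 0,"twist": 0},{"hand": 1,"x": 0,"y": 0,"z": 0,"twist": 0}]' --squeeze 25

```text
t: 4.33
position: [575.7, -114.0, 52.6]
orientation: [-0.705, -0.053, 0.706, -0.051]
contact_force: [-2.6, 5.4, 4.2]
finger_gap: 13.8
```

```bash
python3 - <<'E'
from ov import *
go(577.5,-116.3,54,98.4); print(robot.observe()['moment'])
E
```

```text
pos [ 575.7 -114.    52.6] toolx [-0.002  0.003 -1.   ] yawY -81.55 gap 13.8 F [-2.6  5.4  4.2] t 4.33
tool shift m [-0.0014  0.0025 -0.0015]
twist (about tool x, tool down) = 0.05 rotated twist other way -179.95
[ 0.96979202  0.43166768 -0.10027076]
```

Call:
arm_command --rows '[{"hand": 1,"x": 0,"y": -0.003,"z": 0,"twist": 0},{"hand": 1,"x": 0,"y": 0,"z": 0,"twist": 3},{"hand": 1,"x": 0,"y": 0,"z": 0,"twist": 3},{"hand": 1,"x": 0,"y": 0,"z": 0,"twist": 3},{"hand": 1,"x": 0,"y": 0,"z": 0,"twist": 3},{"hand": 1,"x": 0,"y": 0,"z": 0,"twist": 3},{"hand": 1,"x": 0,"y": 0,"z": 0,"twist": 3},{"hand": 1,"x": 0,"y": 0,"z": 0,"twist": 3},{"hand": 1,"x": 0,"y": 0,"z": 0,"twist": 2.7},{"hand": 1,"x": 0,"y": 0,"z": 0,"twist": 0}]' --squeeze 30

```text
t: 5.17
position: [575.7, -113.5, 52.6]
orientation: [-0.701, 0.095, 0.701, 0.095]
contact_force: [-0.9, 1.1, 2.8]
finger_gap: 13.5
```

Call:
arm_command --rows '[{"hand": 1,"x": 0,"y": 0,"z": 0,"twist": 0},{"hand": 1,"x": 0,"y": 0,"z": 0,"twist": 0},{"hand": 1,"x": 0,"y": 0,"z": 0,"twist": 0}]'

```text
t: 5.42
position: [575.7, -113.5, 52.6]
orientation: [-0.701, 0.094, 0.701, 0.094]
contact_force: [-2.0, 2.5, 5.6]
finger_gap: 13.7
```

```bash
python3 - <<'E'
from ov import *
go(577.5,-116.3,54,-105.3); print(robot.observe()['moment'])
s=robot.snapshot("scene")
draw("scene",s,bench(575.2,-114.3,np.radians(-15.3),np.radians(0)),240,180,110,80,7,"a_s4")
E
```

```text
pos [ 575.7 -113.5   52.6] toolx [-0.  0. -1.] yawY -105.29 gap 13.7 F [-2.   2.5  5.6] t 5.42
tool shift m [-0.0014  0.0022 -0.0025]
twist (about tool x, tool down) = 0.01 rotated twist other way -179.99
[ 0.64194842  0.4490579  -0.02365607]
```

View pics/a_s4.png

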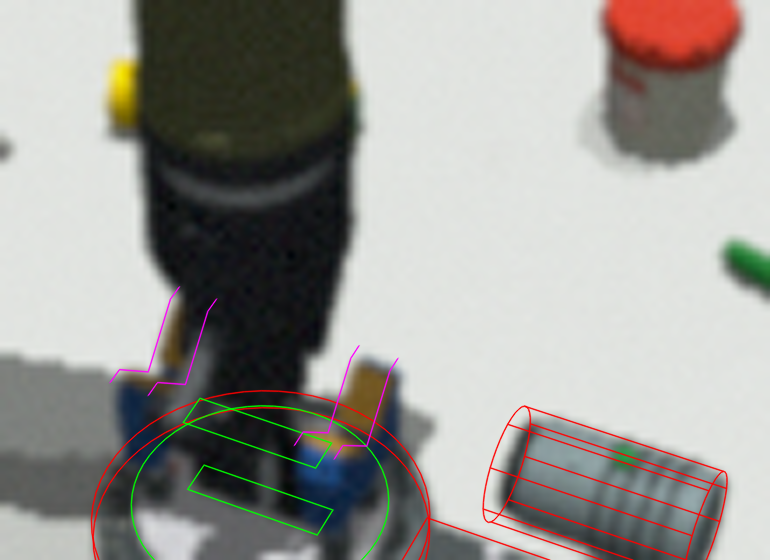

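Call:
arm_command --rows '[{"hand": 0.7,"x": 0,"y": 0,"z": 0,"twist": 0},{"hand": 0.4,"x": 0,"y": 0,"z": 0,"twist": 0},{"hand": 0.2,"x": 0,"y": 0,"z": 0,"twist": 0},{"hand": 0,"x": 0,"y": 0,"z": 0,"twist": 0},{"hand": 0,"x": -0.02,"y": 0,"z": 0,"twist": 0},{"hand": 0,"x": -0.04,"y": 0,"z": 0,"twist": 0},{"hand": 0,"x": -0.04,"y": 0,"z": 0,"twist": 0},{"hand": 0,"x": -0.04,"y": 0,"z": 0,"twist": 0}]'

```text
t: 6.13
position: [575.2, -114.2, 193.4]
orientation: [-0.7, 0.094, 0.701, 0.094]
contact_force: [0.9, -0.7, 0.0]
finger_gap: 85.4
```

```bash
python3 - <<'E'
from ov import *
go(495.8,248.3,192,101.3)
E
```

```text
pos [ 575.2 -114.2  193.4] toolx [-0.001  0.    -1.   ] yawY -105.34 gap 85.4 F [ 0.9 -0.7  0. ] t 6.13
tool shift m [ 0.0015 -0.3285  0.1725]
twist (about tool x, tool down) = -26.64 rotated twist other way 153.36
```

Call:
arm_command --rows '[{"hand": 0,"x": 0,"y": -0.0365,"z": 0.0192,"twist": 0},{"hand": 0,"x": 0,"y": -0.0365,"z": 0.0192,"twist": 0},{"hand": 0,"x": 0,"y": -0.0365,"z": 0.0192,"twist": 0},{"hand": 0,"x": 0,"y": -0.0365,"z": 0.0192,"twist": 0},{"hand": 0,"x": 0,"y": -0.0365,"z": 0.0192,"twist": 0},{"hand": 0,"x": 0,"y": -0.0365,"z": 0.0192,"twist": 0},{"hand": 0,"x": 0,"y": -0.0365,"z": 0.0192,"twist": 0},{"hand": 0,"x": 0,"y": -0.0365,"z": 0.0192,"twist": 0},{"hand": 0,"x": 0,"y": -0.0365,"z": 0.0192,"twist": 0}]'

```text
t: 6.88
position: [495.5, 250.0, 192.4]
orientation: [0.701, -0.095, -0.7, -0.094]
contact_force: [1.2, 0.5, -0.9]
finger_gap: 85.6
```

Call:
arm_command --rows '[{"hand": 0,"x": 0,"y": 0,"z": 0,"twist": -6.65},{"hand": 0,"x": 0,"y": 0,"z": 0,"twist": -6.65},{"hand": 0,"x": 0,"y": 0,"z": 0,"twist": -6.65},{"hand": 0,"x": 0,"y": 0,"z": 0,"twist": -6.65},{"hand": 0,"x": 0,"y": 0,"z": 0,"twist": 0},{"hand": 0,"x": 0,"y": 0,"z": 0,"twist": 0}]'

```text
t: 7.38
position: [496.1, 248.3, 192.1]
orientation: [-0.704, -0.068, 0.704, -0.068]
contact_force: [0.2, 0.9, -0.4]
finger_gap: 85.5
```

```bash
python3 - <<'E'
from ov import *
go(495.8,248.3,42,101.3)
s=robot.snapshot("scene");t=robot.snapshot("top")
L=bench(575.5,-114,np.radians(-15.3),0)
draw("scene",s,[],240,200,110,85,7,"b_s0")
draw("scene",s,L,240,200,110,85,7,"b_s")
draw("top",t,L,295,130,60,85,7,"b_t");draw("top",t,[],295,130,60,85,7,"b_t0")
draw("scene",s,[],240,110,80,80,7,"b_r")
E
```

```text
pos [496.1 248.3 192.1] toolx [-0. -0. -1.] yawY -78.94 gap 85.5 F [ 0.2  0.9 -0.4] t 7.38
tool shift m [ 1.501e-01 -1.000e-04  3.000e-04]
twist (about tool x, tool down) = -0.24 rotated twist other way 179.76
```

View pics/b_s0.png

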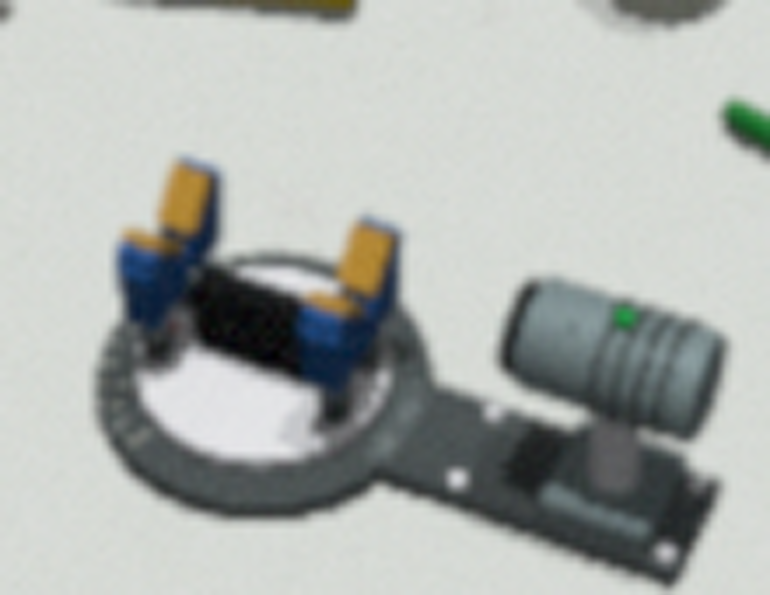

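View pics/b_s.png

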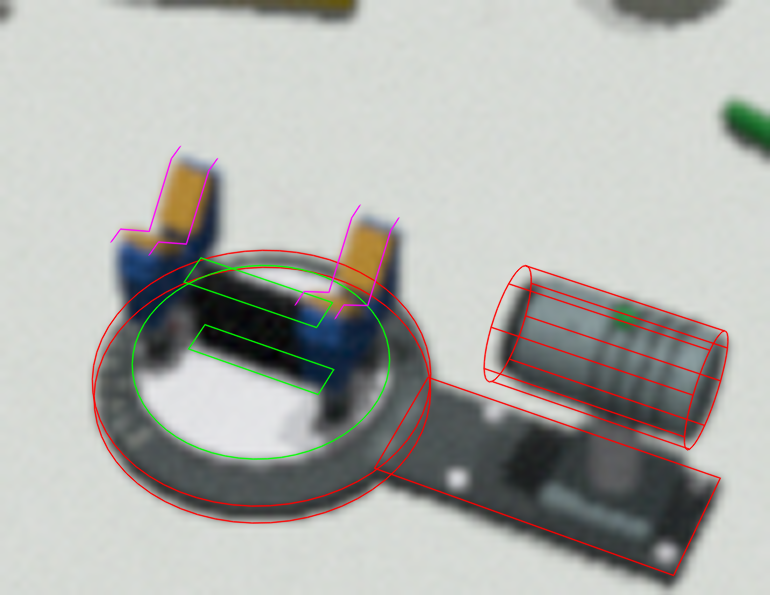

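View pics/b_t.png

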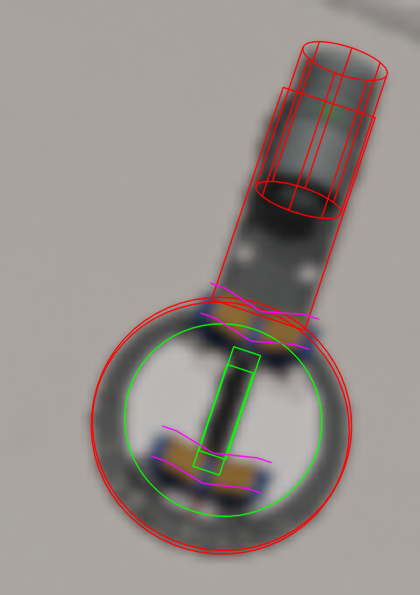

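View pics/b_t0.png

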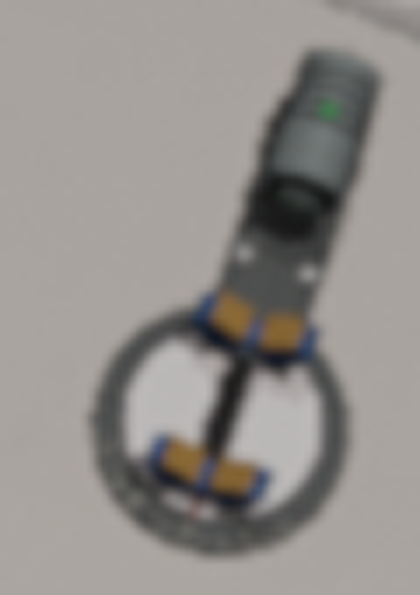

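View pics/b_r.png

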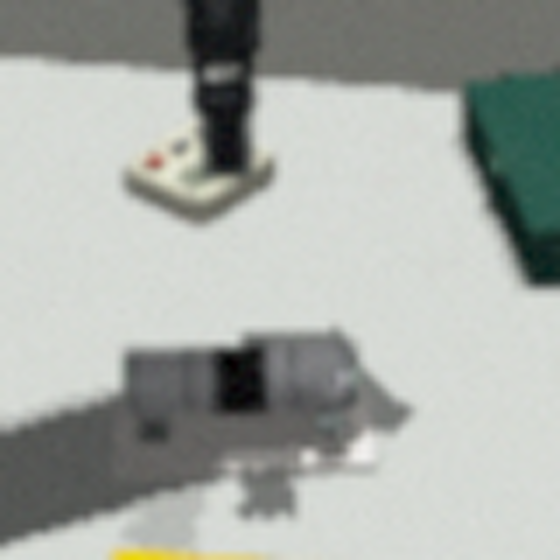

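Call:
arm_command --rows '[{"hand": 0,"x": 0.03,"y": 0,"z": 0,"twist": -0.2},{"hand": 0,"x": 0.04,"y": 0,"z": 0,"twist": 0},{"hand": 0,"x": 0.035,"y": 0,"z": 0,"twist": 0},{"hand": 0,"x": 0.025,"y": 0,"z": 0,"twist": 0},{"hand": 0,"x": 0.02,"y": 0,"z": 0,"twist": 0},{"hand": 0,"x": 0,"y": 0,"z": 0,"twist": 0},{"hand": 0.3,"x": 0,"y": 0,"z": 0,"twist": 0},{"hand": 0.5,"x": 0,"y": 0,"z": 0,"twist": 0},{"hand": 0.55,"x": 0,"y": 0,"z": 0,"twist": 0}]' --squeeze 20

```text
t: 8.23
position: [497.3, 249.2, 44.2]
orientation: [0.705, 0.071, -0.702, 0.07]
contact_force: [1.1, -0.1, 0.9]
finger_gap: 51.3
```

```bash
python3 - <<'E'
from ov import *
go(495.8,248.3,42,101.3)
s=robot.snapshot("scene")
draw("scene",s,[],240,130,80,60,9,"c_r")
E
```

```text
pos [497.3 249.2  44.2] toolx [ 0.003  0.001 -1.   ] yawY -78.57 gap 51.3 F [ 1.1 -0.1  0.9] t 8.23
tool shift m [0.0022 0.0006 0.0017]
twist (about tool x, tool down) = 0.13 rotated twist other way -179.87
```

View pics/c_r.png

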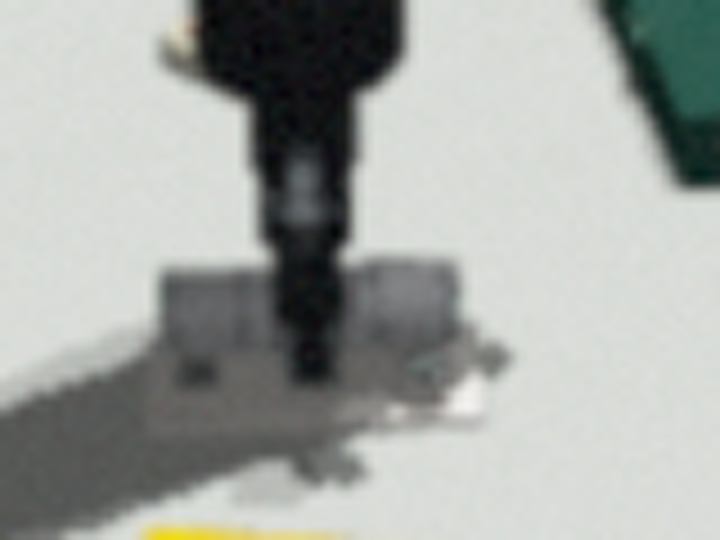

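Call:
arm_command --rows '[{"hand": 0.65,"x": 0.001,"y": 0,"z": 0,"twist": 0},{"hand": 0.75,"x": 0,"y": 0,"z": 0,"twist": 0},{"hand": 0.85,"x": 0,"y": 0,"z": 0,"twist": 0},{"hand": 1,"x": 0,"y": 0,"z": 0,"twist": 0},{"hand": 1,"x": 0,"y": 0,"z": 0,"twist": 0},{"hand": 1,"x": 0,"y": 0,"z": 0,"twist": 0}]' --squeeze 20

```text
t: 8.78
position: [497.1, 248.9, 43.1]
orientation: [0.705, 0.071, -0.703, 0.071]
contact_force: [0.1, -0.4, 5.5]
finger_gap: 31.3
```

```bash
python3 - <<'E'
from ov import *
go(495.8,248.3,42,101.3)
p,M,o=fk()
a=p+M@np.array([16,20,0]);print(proj("scene",[a,tf(495.8,248.3,np.radians(11.3),[0,0,36])[0]])) 
E
```

```text
pos [497.1 248.9  43.1] toolx [ 0.003  0.    -1.   ] yawY -78.55 gap 31.3 F [ 0.1 -0.4  5.5] t 8.78
tool shift m [0.0011 0.0003 0.0014]
twist (about tool x, tool down) = 0.15 rotated twist other way -179.85
[[274.32417759 169.39988762]
 [273.76445085 163.69274171]]
```

Call:
arm_command --rows '[{"hand": 1,"x": 0,"y": 0,"z": 0,"twist": 0},{"hand": 1,"x": 0,"y": 0,"z": 0,"twist": 0},{"hand": 1,"x": -0.01,"y": 0,"z": 0,"twist": 0},{"hand": 1,"x": -0.02,"y": 0,"z": 0,"twist": 0},{"hand": 1,"x": -0.03,"y": 0,"z": 0,"twist": 0},{"hand": 1,"x": -0.03,"y": 0,"z": 0,"twist": 0},{"hand": 1,"x": -0.03,"y": 0,"z": 0,"twist": 0},{"hand": 1,"x": -0.03,"y": 0,"z": 0,"twist": 0},{"hand": 1,"x": 0,"y": 0,"z": 0,"twist": 0}]' --squeeze 50

```text
t: 9.53
position: [498.7, 250.6, 198.3]
orientation: [0.707, 0.071, -0.7, 0.07]
contact_force: [1.7, 1.7, -2.1]
finger_gap: 30.3
```

```bash
python3 - <<'E'
from ov import *
go(575.5,-113.8,195,-105.3)
draw("scene",robot.snapshot("scene"),[],240,100,80,90,7,"d_r")
E
```

```text
pos [498.7 250.6 198.3] toolx [ 0.01   0.003 -1.   ] yawY -78.53 gap 30.3 F [ 1.7  1.7 -2.1] t 9.53
tool shift m [ 0.0028  0.3724 -0.0028]
twist (about tool x, tool down) = 26.77 rotated twist other way -153.23
```

View pics/d_r.png

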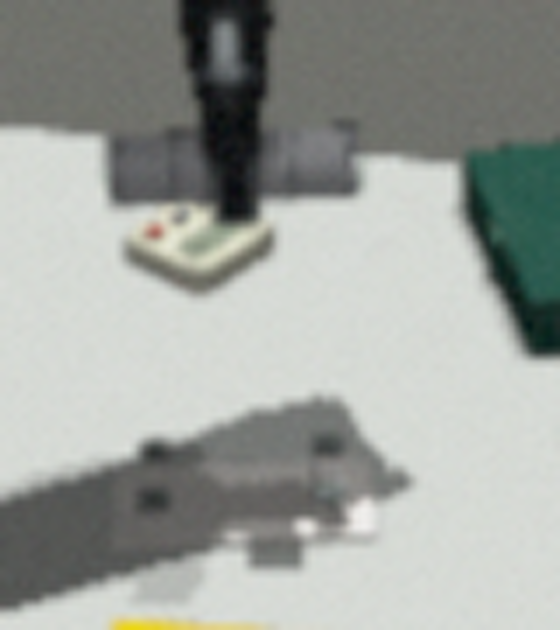

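Call:
arm_command --rows '[{"hand": 1,"x": 0,"y": 0.02,"z": 0,"twist": 0},{"hand": 1,"x": 0,"y": 0.03,"z": 0,"twist": 0},{"hand": 1,"x": 0,"y": 0.037,"z": 0,"twist": 0},{"hand": 1,"x": 0,"y": 0.037,"z": 0,"twist": 0},{"hand": 1,"x": 0,"y": 0.037,"z": 0,"twist": 0},{"hand": 1,"x": 0,"y": 0.037,"z": 0,"twist": 0},{"hand": 1,"x": 0,"y": 0.037,"z": 0,"twist": 0},{"hand": 1,"x": 0,"y": 0.037,"z": 0,"twist": 0},{"hand": 1,"x": 0,"y": 0.035,"z": 0,"twist": 0},{"hand": 1,"x": 0,"y": 0.03,"z": 0,"twist": 0}]'

```text
t: 10.42
position: [561.9, -84.9, 189.9]
orientation: [-0.703, -0.07, 0.705, -0.07]
contact_force: [0.2, -0.8, -1.8]
finger_gap: 30.1
```

Call:
arm_command --rows '[{"hand": 1,"x": 0,"y": 0.02,"z": 0,"twist": 0},{"hand": 1,"x": 0,"y": 0.015,"z": -0.0015,"twist": 0},{"hand": 1,"x": 0,"y": 0,"z": 0,"twist": 5.3},{"hand": 1,"x": 0,"y": 0,"z": 0,"twist": 5.3},{"hand": 1,"x": 0,"y": 0,"z": 0,"twist": 5.3},{"hand": 1,"x": 0,"y": 0,"z": 0,"twist": 5.3},{"hand": 1,"x": 0,"y": 0,"z": 0,"twist": 5.5},{"hand": 1,"x": 0,"y": 0,"z": 0,"twist": 0},{"hand": 1,"x": 0,"y": 0,"z": 0,"twist": 0},{"hand": 1,"x": 0,"y": 0,"z": 0,"twist": 0}]'

```text
t: 11.25
position: [571.1, -115.1, 190.8]
orientation: [-0.701, 0.093, 0.701, 0.093]
contact_force: [0.1, 1.1, -1.9]
finger_gap: 30.4
```

```bash
python3 - <<'E'
from ov import *
go(575.5,-113.8,120,-105.3)
E
```

```text
pos [ 571.1 -115.1  190.8] toolx [-0.001  0.    -1.   ] yawY -105.06 gap 30.4 F [ 0.1  1.1 -1.9] t 11.25
tool shift m [ 0.0708 -0.0024 -0.004 ]
twist (about tool x, tool down) = 0.24 rotated twist other way -179.76
```

Call:
arm_command --rows '[{"hand": 1,"x": 0.015,"y": -0.0024,"z": -0.004,"twist": 0.24},{"hand": 1,"x": 0.025,"y": 0,"z": 0,"twist": 0},{"hand": 1,"x": 0.02,"y": 0,"z": 0,"twist": 0},{"hand": 1,"x": 0.011,"y": 0,"z": 0,"twist": 0},{"hand": 1,"x": 0,"y": 0,"z": 0,"twist": 0},{"hand": 1,"x": 0,"y": 0,"z": 0,"twist": 0},{"hand": 1,"x": 0,"y": 0,"z": 0,"twist": 0}]'

```text
t: 11.83
position: [576.8, -114.5, 121.6]
orientation: [0.701, -0.095, -0.7, -0.095]
contact_force: [0.4, 0.6, -1.9]
finger_gap: 30.5
```

```bash
python3 - <<'E'
from ov import *
go(575.5,-113.8,99,-105.3)
s=robot.snapshot("scene")
draw("scene",s,[],240,190,110,85,7,"e_s")
t=robot.snapshot("top")
draw("top",t,[],295,110,60,85,7,"e_t")
E
```

```text
pos [ 576.8 -114.5  121.6] toolx [ 0.002 -0.    -1.   ] yawY -105.45 gap 30.5 F [ 0.4  0.6 -1.9] t 11.83
tool shift m [ 0.0226 -0.0004  0.0015]
twist (about tool x, tool down) = -0.15 rotated twist other way 179.85
```

View pics/e_s.png

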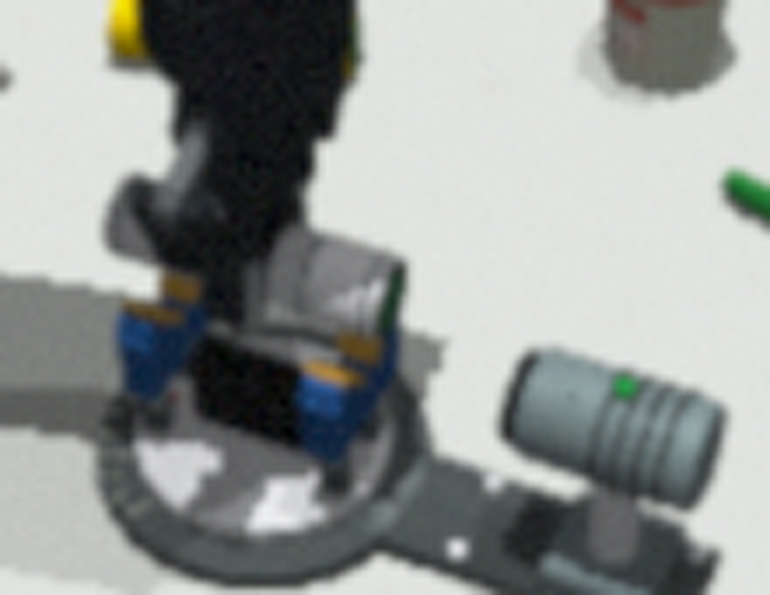

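View pics/e_t.png

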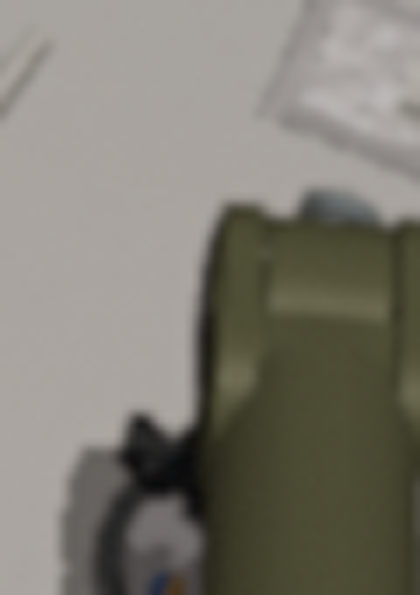

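```bash
python3 - <<'E'
from ov import *
p,M,o=fk();print(p)
s=robot.snapshot("scene")
r=np.radians(-15.3)
draw("scene",s,barrel(p[0],p[1],r,p[2]-6.8)+bench(575.5,-114,r,0),240,190,110,85,7,"e_s2")
E
```

```text
[ 576.95431754 -114.63732253  121.92616749]
```

View pics/e_s2.png

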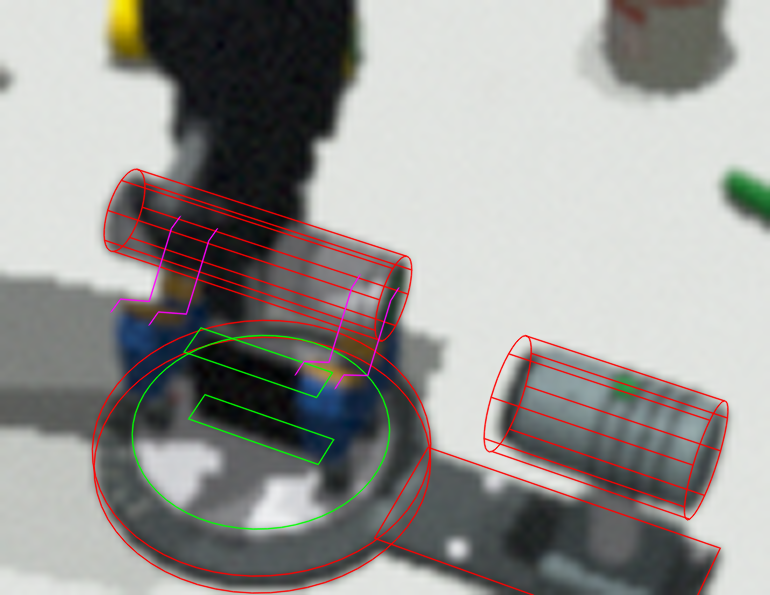

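Call:
arm_command --rows '[{"hand": 1,"x": 0.008,"y": -0.0008,"z": 0,"twist": 0},{"hand": 1,"x": 0.006,"y": 0,"z": 0,"twist": 0},{"hand": 1,"x": 0.004,"y": 0,"z": 0,"twist": 0},{"hand": 1,"x": 0.002,"y": 0,"z": 0,"twist": 0},{"hand": 1,"x": 0,"y": 0,"z": 0,"twist": 0},{"hand": 1,"x": 0,"y": 0,"z": 0,"twist": 0},{"hand": 1,"x": 0,"y": 0,"z": 0,"twist": 0},{"hand": 1,"x": 0,"y": 0,"z": 0,"twist": 0}]'

```text
t: 12.65
position: [576.2, -113.8, 100.4]
orientation: [0.701, -0.095, -0.701, -0.095]
contact_force: [0.9, -0.2, -1.1]
finger_gap: 30.5
```

```bash
cat >> h.py <<'E'
def st():
    p,M,o=fk();F=o['contact_force'];g=M.T@F
    print("pos",p.round(2),"Fw",F.round(1),"Ftool",g.round(1),"yaw",round(np.degrees(np.arctan2(M[1,1],M[0,1])),2),"mom",o['moment'].round(2),"gap",round(o['finger_gap'],1),"t",round(o['t'],2))
E
python3 -c "from h import *;st()"
```

```text
pos [ 576.16 -113.77  100.36] Fw [ 0.9 -0.2 -1.1] Ftool [ 1.1 -0.1 -0.9] yaw -105.48 mom [ 0.02 -0.01 -0.02] gap 30.5 t 12.65
```

Call:
arm_command --rows '[{"hand": 1,"x": 0.001,"y": 0,"z": 0,"twist": 0},{"hand": 1,"x": 0.001,"y": 0,"z": 0,"twist": -0.15},{"hand": 1,"x": 0.001,"y": 0,"z": 0,"twist": 0},{"hand": 1,"x": 0,"y": 0,"z": 0,"twist": 0},{"hand": 1,"x": 0,"y": 0,"z": 0,"twist": 0},{"hand": 1,"x": 0,"y": 0,"z": 0,"twist": 0}]'

```text
t: 13.15
position: [576.4, -113.8, 97.8]
orientation: [0.701, -0.094, -0.7, -0.094]
contact_force: [-1.1, 0.0, 4.4]
finger_gap: 30.5
```

```bash
python3 -c "from h import *;st()"
```

```text
pos [ 576.4  -113.78   97.83] Fw [-1.1  0.   4.4] Ftool [-4.4  0.3  1.1] yaw -105.33 mom [-0.02  0.32 -0.05] gap 30.5 t 13.15
```

Call:
arm_command --rows '[{"hand": 0.6,"x": 0,"y": 0,"z": 0,"twist": 0},{"hand": 0.55,"x": 0,"y": 0,"z": 0,"twist": 0},{"hand": 0.55,"x": 0,"y": 0,"z": 0,"twist": 0},{"hand": 0.55,"x": 0,"y": 0,"z": 0,"twist": 0},{"hand": 0.55,"x": 0,"y": 0,"z": 0,"twist": 0}]' --squeeze 20

```text
t: 13.57
position: [575.9, -113.7, 97.0]
orientation: [-0.701, 0.094, 0.701, 0.094]
contact_force: [0.3, 0.3, 1.0]
finger_gap: 38.4
```

```bash
python3 - <<'E'
from ov import *
st()
s=robot.snapshot("scene")
draw("scene",s,[],240,190,110,85,7,"f_s")
st()
E
```

```text
pos [ 575.92 -113.71   96.98] Fw [0.3 0.3 1. ] Ftool [-1.  -0.3 -0.2] yaw -105.33 mom [0.01 0.02 0.02] gap 38.4 t 13.57
pos [ 575.98 -113.7    97.08] Fw [ 0.5 -0.   0.2] Ftool [-0.2 -0.1 -0.5] yaw -105.32 mom [0.03 0.02 0.03] gap 38.5 t 13.62
```

View pics/f_s.png

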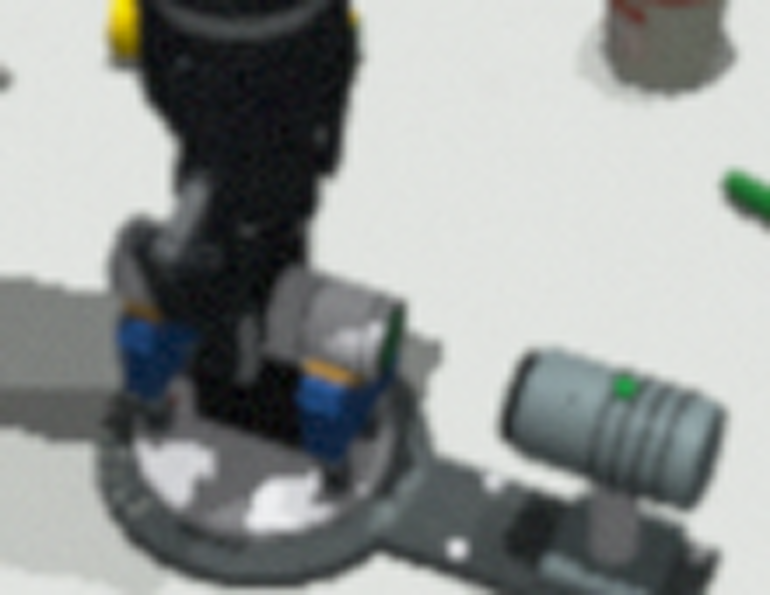

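```bash
python3 - <<'E'
from ov import *
import ov
s=robot.snapshot("scene")
r=np.radians(-15.3)
o=proj
ov.proj=lambda n,P:o(n,P)+np.array([5,9.])/7
draw("scene",s,barrel(575.5,-114,r,92)+bench(575.5,-114,r,0),245,205,70,65,11,"f_s2")
st()
E
```

```text
pos [ 576.   -113.72   97.1 ] Fw [ 0.5 -0.1 -0.6] Ftool [ 0.6 -0.1 -0.5] yaw -105.33 mom [ 0.02 -0.   -0.02] gap 38.4 t 13.67
```

View pics/f_s2.png

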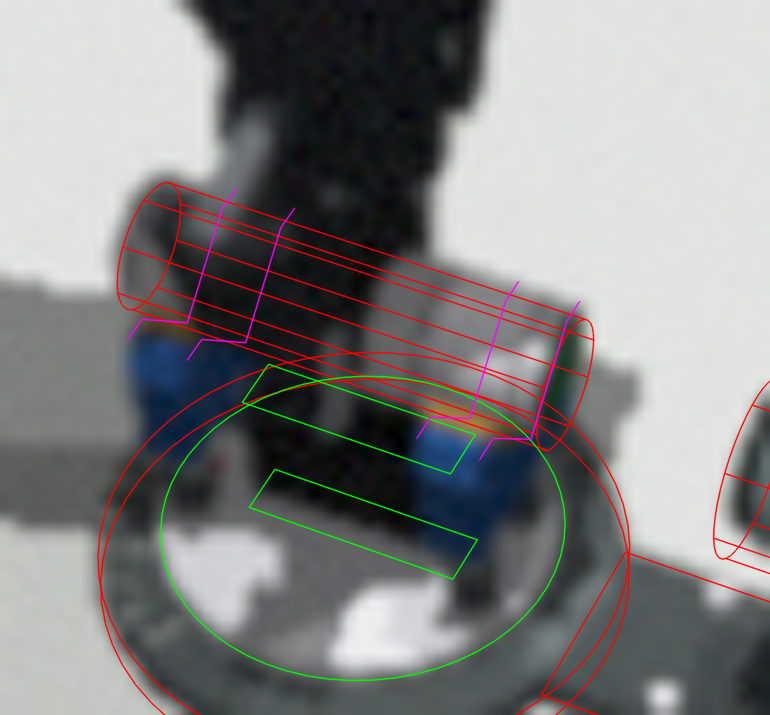

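Call:
arm_command --rows '[{"hand": 0.65,"x": 0,"y": 0,"z": 0,"twist": 0},{"hand": 0.75,"x": 0,"y": 0,"z": 0,"twist": 0},{"hand": 1,"x": 0,"y": 0,"z": 0,"twist": 0},{"hand": 1,"x": 0,"y": 0,"z": 0,"twist": 0},{"hand": 1,"x": 0,"y": 0,"z": 0,"twist": 0},{"hand": 1,"x": 0,"y": 0,"z": 0,"twist": 0}]' --squeeze 20

```text
t: 14.17
position: [576.1, -113.6, 97.3]
orientation: [-0.701, 0.094, 0.701, 0.094]
contact_force: [-0.4, 0.5, 0.0]
finger_gap: 31.2
```

```bash
python3 -c "from h import *;st()"
```

```text
pos [ 576.08 -113.6    97.31] Fw [-0.4  0.5  0. ] Ftool [-0.  -0.4  0.5] yaw -105.32 mom [0.08 0.03 0.08] gap 31.2 t 14.17
```

Call:
arm_command --rows '[{"hand": 1,"x": 0,"y": 0,"z": 0,"twist": 0},{"hand": 1,"x": 0,"y": 0,"z": -0.0005,"twist": 0},{"hand": 1,"x": 0,"y": 0,"z": -0.0005,"twist": 0},{"hand": 1,"x": 0.001,"y": 0,"z": 0,"twist": 0},{"hand": 1,"x": 0.001,"y": 0,"z": 0,"twist": 0},{"hand": 1,"x": 0.001,"y": 0,"z": 0,"twist": 0},{"hand": 1,"x": 0,"y": 0,"z": 0,"twist": 0},{"hand": 1,"x": 0,"y": 0,"z": 0,"twist": 0},{"hand": 1,"x": 0,"y": 0,"z": 0,"twist": 0}]' --squeeze 60

```text
t: 14.92
position: [576.4, -113.7, 94.3]
orientation: [-0.7, 0.094, 0.701, 0.094]
contact_force: [-5.1, 1.7, 5.6]
finger_gap: 30.2
```

```bash
python3 -c "from h import *;st()"
```

```text
pos [ 576.42 -113.71   94.33] Fw [-5.1  1.7  5.6] Ftool [-5.6 -0.2  5.4] yaw -105.32 mom [0.4  1.01 0.08] gap 30.2 t 14.92
```

Call:
arm_command --rows '[{"hand": 1,"x": 0.001,"y": 0,"z": 0.0004,"twist": 0},{"hand": 1,"x": 0.001,"y": 0,"z": 0.0003,"twist": 0},{"hand": 1,"x": 0.001,"y": 0,"z": 0,"twist": 0},{"hand": 1,"x": 0.001,"y": 0,"z": 0,"twist": 0},{"hand": 1,"x": 0,"y": 0,"z": 0,"twist": 0},{"hand": 1,"x": 0,"y": 0,"z": 0,"twist": 0},{"hand": 1,"x": 0,"y": 0,"z": 0,"twist": 0},{"hand": 1,"x": 0,"y": 0,"z": 0,"twist": 0}]'

```text
t: 15.58
position: [576.4, -113.7, 91.2]
orientation: [0.701, -0.094, -0.701, -0.094]
contact_force: [-4.1, 2.5, 8.4]
finger_gap: 30.7
```

```bash
python3 - <<'E'
from ov import *
st()
s=robot.snapshot("scene")
draw("scene",s,[],240,190,110,85,7,"g_s"); st()
E
```

```text
pos [ 576.43 -113.7    91.16] Fw [-4.1  2.5  8.4] Ftool [-8.4 -1.3  4.6] yaw -105.32 mom [0.36 1.06 0.03] gap 30.7 t 15.58
pos [ 576.39 -113.69   91.12] Fw [-5.   2.3  8.4] Ftool [-8.4 -0.9  5.4] yaw -105.33 mom [0.38 1.04 0.13] gap 30.4 t 15.63
```

View pics/g_s.png

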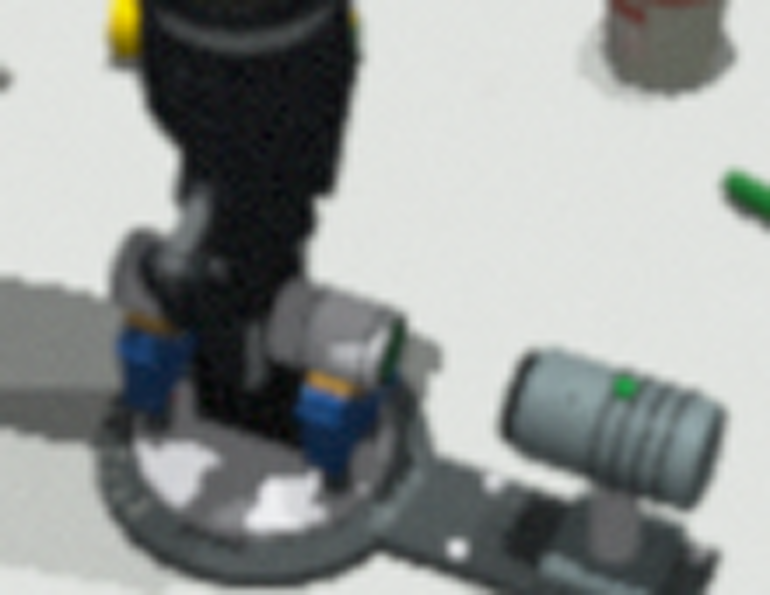

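Call:
arm_command --rows '[{"hand": 1,"x": 0.0005,"y": -0.0002,"z": 0.0005,"twist": 0},{"hand": 1,"x": 0.0005,"y": 0,"z": 0,"twist": 0},{"hand": 1,"x": 0,"y": 0,"z": 0,"twist": 0},{"hand": 1,"x": 0,"y": 0,"z": 0,"twist": 0},{"hand": 1,"x": 0,"y": 0,"z": 0,"twist": 0},{"hand": 1,"x": 0,"y": 0,"z": 0,"twist": 0},{"hand": 1,"x": 0,"y": 0,"z": 0,"twist": 0}]'

```text
t: 16.22
position: [576.4, -113.7, 90.5]
orientation: [0.701, -0.095, -0.7, -0.094]
contact_force: [-3.6, 1.0, 8.9]
finger_gap: 30.6
```

```bash
python3 -c "from h import *;st()"
```

```text
pos [ 576.42 -113.66   90.48] Fw [-3.6  1.   8.9] Ftool [-8.9 -0.   3.7] yaw -105.33 mom [0.27 0.89 0.09] gap 30.6 t 16.22
```

Call:
arm_command --rows '[{"hand": 1,"x": 0.0003,"y": 0,"z": 0.0003,"twist": 0},{"hand": 1,"x": 0,"y": 0,"z": 0,"twist": 0},{"hand": 1,"x": 0,"y": 0,"z": 0,"twist": 0},{"hand": 1,"x": 0,"y": 0,"z": 0,"twist": 0},{"hand": 1,"x": 0,"y": 0,"z": 0,"twist": 0},{"hand": 1,"x": 0,"y": 0,"z": 0,"twist": 0}]'

```text
t: 16.72
position: [576.4, -113.7, 90.3]
orientation: [0.701, -0.095, -0.7, -0.094]
contact_force: [-4.4, 1.2, 8.6]
finger_gap: 30.4
```

```bash
python3 - <<'E'
from ov import *
import ov
st()
s=robot.snapshot("scene")
r=np.radians(-15.3);o=proj
draw("scene",s,[],245,205,70,65,11,"h_s0")
ov.proj=lambda n,P:o(n,P)+np.array([5,9.])/7
draw("scene",s,barrel(575.8,-114,r,85)+bench(575.5,-114,r,0,7),245,205,70,65,11,"h_s"); st()
E
```

```text
pos [ 576.39 -113.67   90.33] Fw [-4.4  1.2  8.6] Ftool [-8.6 -0.   4.6] yaw -105.33 mom [0.3  0.84 0.1 ] gap 30.4 t 16.72
pos [ 576.39 -113.69   90.31] Fw [-4.1  1.9  9.1] Ftool [-9.2 -0.7  4.4] yaw -105.33 mom [0.23 0.89 0.08] gap 30.4 t 16.77
```

View pics/h_s.png

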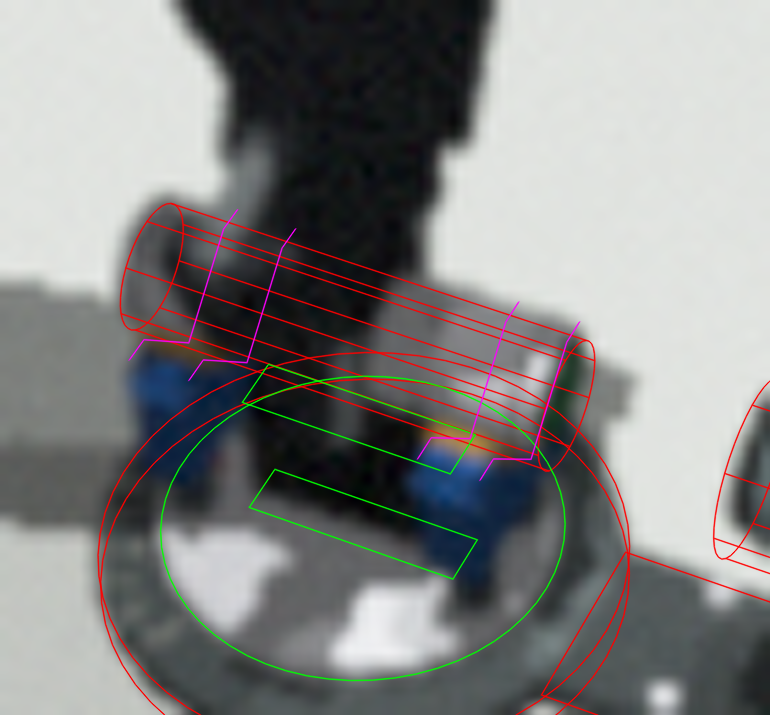

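View pics/h_s0.png

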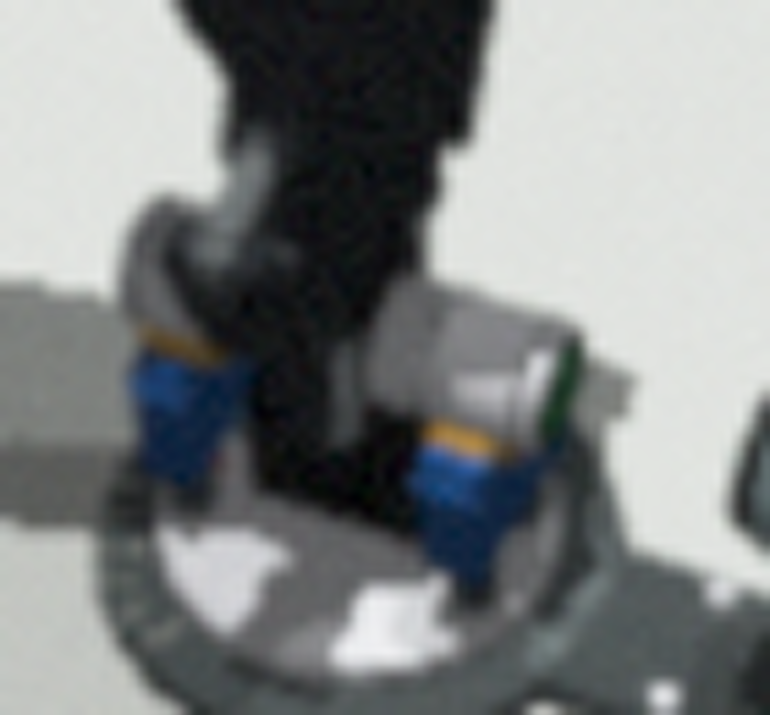

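Call:
arm_command --rows '[{"hand": 1,"x": 0,"y": 0,"z": 0.0006,"twist": 0},{"hand": 1,"x": 0,"y": 0,"z": 0.0006,"twist": 0},{"hand": 1,"x": 0,"y": 0,"z": 0,"twist": 0},{"hand": 1,"x": 0,"y": 0,"z": 0,"twist": 0},{"hand": 1,"x": 0,"y": 0,"z": 0,"twist": 0},{"hand": 1,"x": 0,"y": 0,"z": 0,"twist": 0},{"hand": 1,"x": 0,"y": 0,"z": 0,"twist": 0},{"hand": 1,"x": 0,"y": 0,"z": 0,"twist": 0}]'

```text
t: 17.43
position: [576.3, -113.6, 90.8]
orientation: [0.702, -0.095, -0.699, -0.094]
contact_force: [-2.1, 1.0, 8.7]
finger_gap: 30.9
```

```bash
python3 -c "from h import *;st()"
```

```text
pos [ 576.33 -113.63   90.79] Fw [-2.1  1.   8.7] Ftool [-8.7 -0.4  2.2] yaw -105.33 mom [0.19 0.46 0.06] gap 30.9 t 17.43
```

Call:
arm_command --rows '[{"hand": 1,"x": 0.0006,"y": 0,"z": 0,"twist": 0},{"hand": 1,"x": 0,"y": 0,"z": 0,"twist": 0},{"hand": 1,"x": 0,"y": 0,"z": 0,"twist": 0},{"hand": 1,"x": 0,"y": 0,"z": 0,"twist": 0},{"hand": 1,"x": 0,"y": 0,"z": 0,"twist": 0},{"hand": 1,"x": 0,"y": 0,"z": 0,"twist": 0},{"hand": 1,"x": 0,"y": 0,"z": 0,"twist": 0},{"hand": 1,"x": 0,"y": 0,"z": 0,"twist": 0}]'

```text
t: 18.1
position: [576.3, -113.7, 90.2]
orientation: [0.702, -0.095, -0.699, -0.094]
contact_force: [-2.6, 0.1, 9.6]
finger_gap: 30.4
```

```bash
python3 -c "
from h import *
for i in range(3): st(); robot.snapshot('top')
print(fk()[1][:,0])"
```

```text
pos [ 576.34 -113.68   90.25] Fw [-2.6  0.1  9.6] Ftool [-9.6  0.6  2.5] yaw -105.34 mom [0.13 0.46 0.07] gap 30.4 t 18.1
pos [ 576.32 -113.65   90.24] Fw [-1.5  0.4  8.6] Ftool [-8.6  0.   1.5] yaw -105.34 mom [0.13 0.52 0.1 ] gap 30.7 t 18.15
pos [ 576.33 -113.63   90.24] Fw [-1.   0.4  8.3] Ftool [-8.3 -0.1  1. ] yaw -105.33 mom [0.12 0.52 0.08] gap 30.3 t 18.2
[ 0.00423224 -0.00139592 -0.99999007]
```

```bash
python3 - <<'E'
from ov import *
cv2.imwrite("pics/z.png",cv2.resize(robot.snapshot("scene")[:,:,::-1],(800,600)))
st(); print(robot.hand_in())
E
```

```text
pos [ 576.33 -113.64   90.22] Fw [-1.9  0.3  9.8] Ftool [-9.8  0.3  1.9] yaw -105.34 mom [0.1  0.51 0.07] gap 30.4 t 18.3
the job is handed in; nothing more can be done
None
```

View pics/z.png

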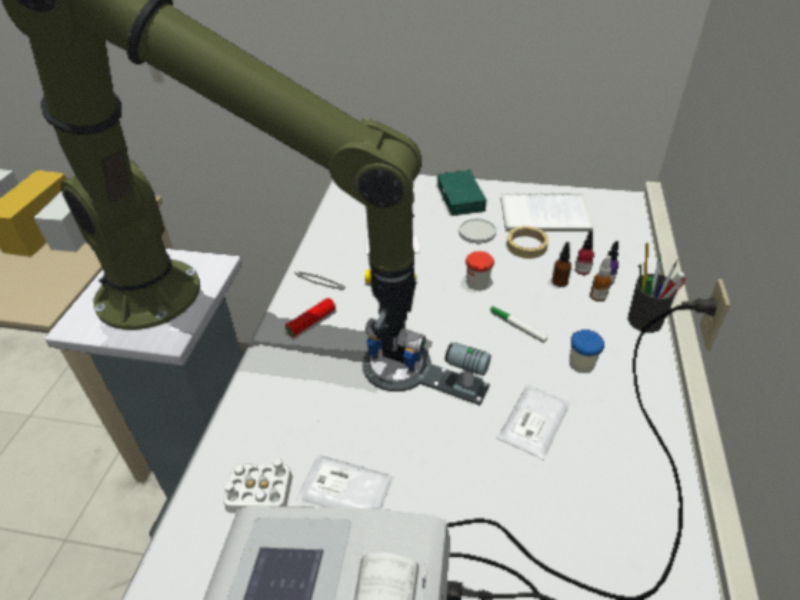

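The job is handed in at 18.3 s, with the gripper still pressing the barrel down in the V-block.

I pinched the black grip and turned the V-block about 23.7° onto the beam line. Then I lifted the metal barrel with the black band from the white rest; the yellow and red tubes are look-alikes. I laid it in the groove, let go so it could settle, regripped at 60 N and pushed it down.

**Last checks:**
- **Height:** the tool went down 7.1 mm from the seated position, against the 7 mm needed. The push read 8.3 to 9.8 N, where about 9.3 N is expected at that depth.
- **Bearing on both sides:** the sideways force was near 0, within about 0.6 N. About 1 to 2.5 N of drag along the groove remained.
- **Direction:** the groove matches the bench arm to within about half a degree in both camera views. That comparison was made before the barrel went in; the gripper's angle has stayed within 0.1° of it since.
- **Other things:** those visible in the last picture stand where they started. The arm hides the timer and most of the yellow tube there, so I could not check those two.

**What disagreed:** the two cameras gave the swivel position 2 to 3 mm apart along the groove. The barrel may sit about 1 mm off the middle, away from the light source. I tried to shift it 1 mm along the groove, but it mostly stuck by friction, so I eased the tool back instead.

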